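# Snap the back into a picture frame

### The arm

A 6-joint arm with a two-finger parallel gripper is mounted at the origin on the work surface. World frame = base frame: x ahead of the robot, y to its left, z up, the work surface at z = 0. Lengths are in m, angles in rad, forces in N, time in s.
With the tool pointing down it reaches from about 0.325 to 1 m from the base axis. Payload 5.1 kg.
Tool frame: the origin (TCP) lies on the mounting face of the last link; the fingertips stand 173 mm ahead of it and the grasp point (between the pads) lies 155 mm ahead of it (bot.tcp_to_tips is the distance from the TCP to the fingertips, in m); z points along the fingers, y is the line along which they close (so a half turn about z gives the same grasp; the last joint's range is limited). The gripper opens to 85 mm and grips with 20 to 120 N. Pads are 22 mm wide; open, the fingers measure 114 mm over their backs; the gripper's body (76 mm by 85 mm) begins 54 mm behind the grasp point. The pads swing forward as they close: fully open they stand 13 mm farther back than shut.
Start: joints at [-1.404, 0.124, 1.65, -0, 1.367, -0.083], TCP at [0.161, -0.63, 0.405] pointing down, gripper open.
Joint ranges: [-2.61, 2.61], [-1.02, 2.33], [0.03, 2.71], [-1.35, 4.49], [0.32, 2.68], [-2.91, 2.91]. Speed limits (rad/s): [2.57, 2.57, 3.14, 3.14, 3.14, 3.14].

### API

Orientations are given as [roll, pitch, yaw] about the fixed x, y, z axes, in that order (R = Rz(yaw) Ry(pitch) Rx(roll)).
In Python, from bench import bot gives the robot as it stands.
- The arm moves only by the tool servo_tool, never from a script. Its argument "rows" is a list that holds one entry, the list of rows, each a list of 5 numbers: the opening in per cent of the stroke, from 0 (shut) to 100 (fully open), then the shift along the tool's x, y, z in m, then the turn about the tool's z in degrees. In form: [[[hand, x, y, z, twist], ...]]. A call has 1 to 20 rows; each row is the pose to reach, as a shift and turn from the pose commanded when the call began, along the tool's axes at that moment; what a row does not reach only later rows make up. A row lasts 1/10 s, in which the tool goes at most 50 mm and 8.59 degrees, less where a joint would pass 70% of its speed; a pose out of reach is approached as far as the arm can. A call with a gripper value outside its range is refused whole. The fingers move at their own pace and stop on an object; "squeeze" is the grip in N (left out, the last holds). Time passes only in rows, so rows that repeat a pose let the fingers close. It gives the time, the measured TCP pose, the force, the opening and the grip force at its end, in the units of the state.
- bot.state(): the state, without advancing time (a new reading comes with each control period).
- bot.capture(name): name is "side" or "top"; returns a dict with "color" (480x640x3 uint8, blue, green, red), "depth" (480x640 float32, m along the optical axis (not along the pixel's ray), 0 where there is no reading), "mtx" (3x3 intrinsics, pixels), "cam_to_world" (4x4, takes a point from camera to world coordinates). Camera axes: x right, y up, looking along -z (the intrinsics and any distortion apply to the point x, -y, -z); pixel columns grow to the right and rows downward; lengths in m; the calibration is good to about 2 mm. A picture is of the moment at which its call begins.
- bot.close_job(): hands the job in; it is judged then, once.
The state is a dict: "clock": time; "q": joint angles; "dq": joint speeds; "joint_efforts": joint torques, N m; "position": TCP position; "ee_rot": TCP orientation; "contact_force": force on the tool from outside, world axes, zero at the start; "ft_torque": the same for the moment, N m; "finger_gap": finger opening in m; "grip_force": force on a finger pad.
Only numpy, scipy, OpenCV 4.12 (cv2) and the standard library are available. Lean on these libraries where they do the work, as an engineer would, in place of code of your own. Each camera call takes 0.05 s, during which the arm holds its last target. There are 200 camera calls.

### The job

Pick up the grey plastic back by its wooden cleat, lay it into the open picture frame that lies face down, and press it down corner by corner, pressing again any that spring out, until all four corners have clicked under the spring clips and the back sits fully home. Leave it there and do not disturb the other things on the table.

Things in the scene. Friction and masses are not known exactly. Their poses are not given: they have to be found in the camera images.
- frame: Light wooden picture frame lying face down, screwed to the table by a small steel lug at the middle of each short side. Outer size 198 mm (its x) by 158 mm (its y); bars 18 mm wide, 30 mm high. Origin: centre of its underside, on the table; z up. Its rectangular opening is 162 mm (x) by 122 mm (y).
- floor (a point): Centre of the flat floor of the frame's opening, 10 mm above the table: the back sits on it when home. A back that is only laid in rests on the four clip noses instead, its underside about 23 mm above the table (7 mm below the top of the bars). The back is stiff: with some corners home it sits tilted, and pressing one corner can spring another out.
- nose1 (a point): Tip of one of four equal polished steel clip noses (round, radius 5 mm, 20 mm long along their bar), one near each corner, sticking 4 mm into the opening; here at x = +58, y = +57, z = 20 mm of the frame. Sprung, gives way outward: about 4 to 15 N on a corner of the back pushes it past; the nose springs back over the back's flange and holds it. The corner drops about 13 mm.
- nose2 (a point): Tip of the clip nose on a short bar, at x = +77, y = -40, z = 20 mm of the frame.
- nose3 (a point): Tip of the clip nose on a long bar, at x = -58, y = -57, z = 20 mm of the frame.
- nose4 (a point): Tip of the clip nose on a short bar, at x = -77, y = +40, z = 20 mm of the frame.
- back: Loose grey plastic snap-in back, about 250 g, lying right way up. Flange 160 mm (its x) by 120 mm (y), 8 mm thick, edges rounded; on it a raised flat panel 146 by 106 mm, top 24 mm above the underside. Origin: centre of the underside; z up. Fits the frame either way round, long side to long side, with 1.2 mm of play on each side. Home: underside 10 mm, panel 34 mm above the table.
- cleat (a point): Middle of the wooden hanging cleat by which to grip the back, at the centre of its raised panel: a block 60 mm long along the back's x, 20 mm wide along y, from 24 to 54 mm above the underside. This point is 39 mm above the underside.
- corner1 (a point): Point on the top of the back's raised panel near a corner, at x = +62, y = +44 mm of the back, 24 mm above its underside: a good place to press. About 34 mm above the table when this corner is home, 47 mm when it rests on its clip.
- corner2 (a point): Point on the top of the back's raised panel near a corner, at x = +62, y = -44 mm of the back, 24 mm above its underside: a good place to press. About 34 mm above the table when this corner is home, 47 mm when it rests on its clip.
- corner3 (a point): Point on the top of the back's raised panel near a corner, at x = -62, y = -44 mm of the back, 24 mm above its underside: a good place to press. About 34 mm above the table when this corner is home, 47 mm when it rests on its clip.
- corner4 (a point): Point on the top of the back's raised panel near a corner, at x = -62, y = +44 mm of the back, 24 mm above its underside: a good place to press. About 34 mm above the table when this corner is home, 47 mm when it rests on its clip.
- screwdriver: Bystander: loose screwdriver 170 mm long, lying along its x between the places of the frame and the back. Origin: underside of its middle.
- pot: Bystander: loose white ceramic cup, 76 mm across, 95 mm high. Origin: centre of its underside.
- tape: Bystander: loose roll of paper tape lying flat, 100 mm across, 25 mm high. Origin: centre of its underside.
- glue: Bystander: loose white bottle, 56 mm across, 130 mm high, standing. Origin: centre of its underside.
- brush: Bystander: loose brush 180 mm long, lying along its x. Origin: underside of its middle.
Things that resemble listed ones, but are neither listed nor needed, are in the scene too. Of the things like the back, leave any that is purple; of the rest the smaller one is meant.

How it is judged:
By the outcome, as a careful person would: the job done as asked, in the order asked, and still so for the second after the job is handed in, with the robot touching nothing.
It also fails if it takes over 59 s, if anything falls off the work surface, if the arm or the gripper's body presses on something with over 40 N, if the wrist force passes 120 N, or if a joint passes its speed limit or range.

## Working session

There is one attempt and no reset: what is moved stays moved. The work goes in short steps, Python scripts to look and compute and a tool call to move; the robot and the scene stay as the last step left them, time stands still between calls to the robot, and variables do not carry over. Pictures are saved under pics/ and viewed, at most 10 in all, crops included, and the job is handed in when it is done.

Besides the shell and the picture viewer there is one more tool, called after ">>>" as a command line: name --argument value ..., lists and objects as JSON in quotes. servo_tool: Moves the arm, as the interface text tells. Its arguments: {"type":"object","properties":{"rows":{"type":"array","items":{"type":"array","items":{"type":"array","items":{"type":"number"}}}},"squeeze":{"type":"number"}},"required":["rows"]}

```bash
mkdir -p pics
cat > h.py <<'E'
import numpy as np, cv2
from bench import bot
def grab(n,tag):
    c=bot.capture(n); cv2.imwrite(f'pics/{tag}.png',c['color']); np.savez(f'/tmp/{tag}.npz',**c); return c
def pts(c):
    d=c['depth'];K=c['mtx'];v,u=np.mgrid[:d.shape[0],:d.shape[1]]
    P=np.stack([(u-K[0,2])/K[0,0]*d,-(v-K[1,2])/K[1,1]*d,-d],-1)
    T=c['cam_to_world'];return P@T[:3,:3].T+T[:3,3]
E
python3 - <<'E'
from h import *
for n in('top','side'):
    c=grab(n,n+'0');print(n,c['cam_to_world'].round(3).tolist(),c['mtx'].tolist(),[k for k in c])
s=bot.state();print(s)
E
```

```text
top [[-0.028, 0.996, -0.086, 0.363], [-1.0, -0.028, 0.01, 0.059], [0.008, 0.087, 0.996, 1.755], [0.0, 0.0, 0.0, 1.0]] [[585.9651489314425, 0.0, 317.0282283920169], [0.0, 585.9651489314425, 234.28461268382128], [0.0, 0.0, 1.0]] ['color', 'depth', 'mtx', 'cam_to_world']
side [[-0.984, 0.108, -0.144, 0.357], [-0.18, -0.528, 0.83, 1.028], [0.014, 0.842, 0.539, 0.69], [0.0, 0.0, 0.0, 1.0]] [[527.5906678792315, 0.0, 317.93181681829145], [0.0, 527.5906678792315, 235.1937691119112], [0.0, 0.0, 1.0]] ['color', 'depth', 'mtx', 'cam_to_world']
{'clock': 0.1, 'q': array([-1.40357439e+00,  1.24461674e-01,  1.65155388e+00,  7.69814134e-06,
        1.36752896e+00, -8.25952285e-02]), 'dq': array([-1.41134548e-03, -2.64640236e-03, -4.65886131e-03, -2.97453746e-05,
        1.52153545e-03,  5.08110567e-04]), 'joint_efforts': array([ 4.47292950e-05, -4.24930608e+01, -3.66655397e+01, -4.44936393e-05,
        3.94707356e-03, -4.48361348e-06]), 'position': array([ 0.16063477, -0.62960218,  0.40355181]), 'ee_rot': array([-3.13964806e+00, -1.68542373e-04,  2.49815437e-01]), 'contact_force': array([-0.50522676,  0.45047473, -0.51798009]), 'ft_torque': array([ 0.07365079,  0.00476465, -0.01992713]), 'grip_force': 0.0, 'finger_gap': 0.08524374895425355}
```

View pics/top0.png

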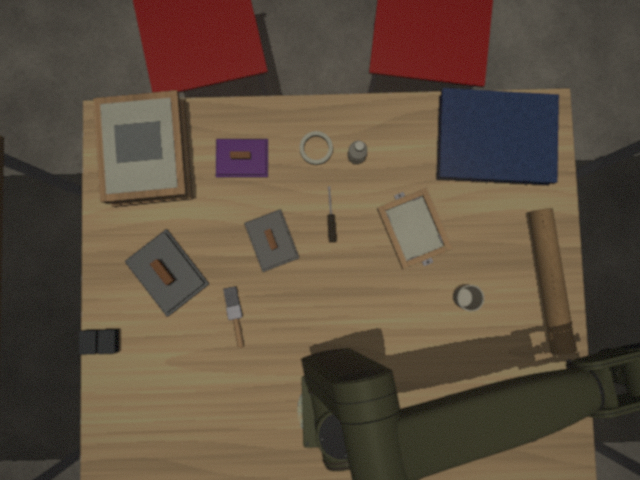

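View pics/side0.png

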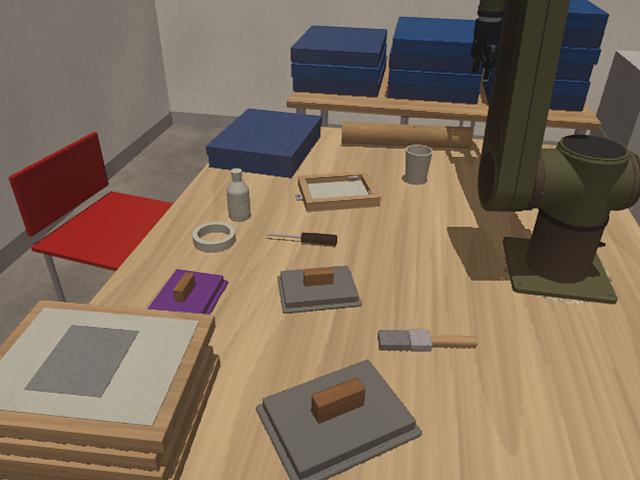

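Candidates for the back in the top view are purple (242,157), small grey (271,240) and large grey (166,272). The small grey one at (271,240) is meant. The only open frame is at (412,228).

```bash
cat > m.py <<'E'
from h import *
def rect(P,m):
    k=m.astype(np.uint8);n,l,s,_=cv2.connectedComponentsWithStats(k)
    m=l==1+np.argmax(s[1:,4]); xy=P[m][:,:2].astype(np.float32)
    r=cv2.minAreaRect(xy*1000); return r,np.median(P[m][:,2]),m.sum()
E
python3 - <<'E'
from m import *
for n,wb,wf in(('top',(235,200,310,280),(365,175,460,280)),('side',(265,255,370,320),(285,165,390,215))):
    c=dict(np.load(f'/tmp/{n}0.npz'));P=pts(c);z=P[...,2]
    def win(w): m=np.zeros(z.shape,bool);m[w[1]:w[3],w[0]:w[2]]=1;return m
    print(n,'panel',rect(P,win(wb)&(z>.017)&(z<.031)))
    print(n,'cleat',rect(P,win(wb)&(z>.045)&(z<.065)))
    print(n,'frame',rect(P,win(wf)&(z>.024)&(z<.036)))
    m=win(wb);print(np.histogram(z[m],bins=np.arange(-.01,.07,.005)))
c=cv2.imread('pics/top0.png');a=c[170:285,225:345];b=c[170:285,350:470]
cv2.imwrite('pics/crop1.png',cv2.resize(np.hstack([a,b]),None,fx=3.3,fy=3.3,interpolation=cv2.INTER_CUBIC))
E
```

```text
top panel (((502.62237548828125, 178.1785430908203), (150.23855590820312, 108.29910278320312), 19.18798828125), np.float64(0.024030565435472773), np.int64(1434))
top cleat (((501.0174560546875, 176.61279296875), (59.78089904785156, 19.906496047973633), 19.73506736755371), np.float64(0.05401905738052726), np.int64(141))
top frame (((524.2847290039062, -249.30328369140625), (198.4348907470703, 160.67332458496094), 20.607723236083984), np.float64(0.030007618469956032), np.int64(1169))
(array([ 448, 1452, 1526,  624,  166,  245,  692,  512,  121,    7,    4,
         25,   60,   42,   14]), array([-0.01 , -0.005,  0.   ,  0.005,  0.01 ,  0.015,  0.02 ,  0.025,
        0.03 ,  0.035,  0.04 ,  0.045,  0.05 ,  0.055,  0.06 ,  0.065]))
side panel (((503.0077209472656, 180.170654296875), (146.4659881591797, 109.76083374023438), 19.304800033569336), np.float64(0.023966549795031822), np.int64(1988))
side cleat (((502.79229736328125, 181.033203125), (60.29690170288086, 21.929630279541016), 19.288188934326172), np.float64(0.05311822085285178), np.int64(275))
side frame (((526.4481201171875, -246.22821044921875), (200.1864013671875, 168.51670837402344), 21.007265090942383), np.float64(0.02972991992885632), np.int64(1001))
(array([   0, 1675, 2029,  444,  165,  142, 1452,  447,   57,   61,   53,
         69,  166,   40,    0]), array([-0.01 , -0.005,  0.   ,  0.005,  0.01 ,  0.015,  0.02 ,  0.025,
        0.03 ,  0.035,  0.04 ,  0.045,  0.05 ,  0.055,  0.06 ,  0.065]))
```

View pics/crop1.png

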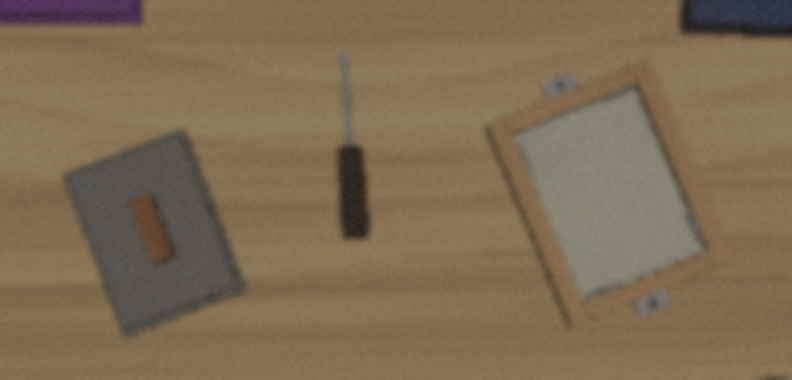

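The crop shows the small grey back with its wooden cleat at crop (152,230). The empty frame with two lugs is at crop (605,195).

```bash
cat >> h.py <<'E'
from scipy.spatial.transform import Rotation as Ro
def go(x,y,z,yaw_deg):
    s=bot.state();R=Ro.from_euler('xyz',s['ee_rot']).as_matrix()
    d=R.T@(np.array([x,y,z])-s['position']);a=np.degrees(np.arctan2(R[1,0],R[0,0]))
    print('clock',s['clock'],'pos',s['position'].round(4),'yaw',a.round(2),'F',s['contact_force'].round(1),'gap',s['finger_gap'].round(4))
    print('shift',d.round(4),'twist',round(a-yaw_deg,2))
E
python3 -c "
from h import *
go(.5025,.179,.29,19.3)"
```

```text
Traceback (most recent call last):
  File "h.py", line 13, in go
    print('clock',s['clock'],'pos',s['position'].round(4),'yaw',a.round(2),'F',s['contact_force'].round(1),'gap',s['finger_gap'].round(4))
                                                                                                                 ^^^^^^^^^^^^^^^^^^^^^
AttributeError: 'float' object has no attribute 'round'
```

```bash
sed -i "s/s\['finger_gap'\].round(4)/round(s['finger_gap'],4)/" h.py
python3 -c "
from h import *
go(.5025,.179,.29,19.3)"
```

```text
clock 0.1 pos [ 0.1606 -0.6296  0.4036] yaw 14.31 F [-0.5  0.5 -0.5] gap 0.0852
shift [ 0.5311 -0.6988  0.115 ] twist -4.99
```

>>> servo_tool --rows '[[[100, 0.531, -0.699, 0.114, -5], [100, 0.531, -0.699, 0.114, -5], [100, 0.531, -0.699, 0.114, -5], [100, 0.531, -0.699, 0.114, -5], [100, 0.531, -0.699, 0.114, -5], [100, 0.531, -0.699, 0.114, -5], [100, 0.531, -0.699, 0.114, -5], [100, 0.531, -0.699, 0.114, -5], [100, 0.531, -0.699, 0.114, -5], [100, 0.531, -0.699, 0.114, -5], [100, 0.531, -0.699, 0.114, -5], [100, 0.531, -0.699, 0.114, -5], [100, 0.531, -0.699, 0.114, -5], [100, 0.531, -0.699, 0.114, -5], [100, 0.531, -0.699, 0.114, -5], [100, 0.531, -0.699, 0.114, -5], [100, 0.531, -0.699, 0.114, -5], [100, 0.531, -0.699, 0.114, -5], [100, 0.531, -0.699, 0.114, -5], [100, 0.531, -0.699, 0.114, -5]]]' --squeeze 40

```text
clock: 2.1
position: [0.5021, 0.1792, 0.2899]
ee_rot: [3.141, 0.002, 0.339]
contact_force: [0.4, -0.1, -0.8]
finger_gap: 0.0854
grip_force: 0.0
```

```bash
python3 -c "
from h import *
go(.5025,.179,.203,19.3)"
```

```text
clock 2.1 pos [0.5021 0.1792 0.2899] yaw 19.41 F [ 0.4 -0.1 -0.8] gap 0.0854
shift [0.0004 0.0003 0.0869] twist 0.11
```

>>> servo_tool --rows '[[[100, 0, 0, 0.04, 0], [100, 0, 0, 0.07, 0], [100, 0, 0, 0.087, 0], [100, 0, 0, 0.087, 0], [10, 0, 0, 0.087, 0], [10, 0, 0, 0.087, 0], [10, 0, 0, 0.087, 0], [10, 0, 0, 0.087, 0], [10, 0, 0, 0.087, 0], [10, 0, 0, 0.087, 0], [10, 0, 0, 0.087, 0]]]' --squeeze 60

```text
clock: 3.2
position: [0.503, 0.179, 0.205]
ee_rot: [3.142, -0.002, 0.337]
contact_force: [-1.1, 1.6, 5.9]
finger_gap: 0.0188
grip_force: 61.8
```

>>> servo_tool --rows '[[[10, 0, 0, -0.02, 0], [10, 0, 0, -0.05, 0], [10, 0, 0, -0.08, 0], [10, 0, 0, -0.11, 0], [10, 0, 0, -0.11, 0], [10, 0, 0, -0.11, 0]]]'

```text
clock: 3.8
position: [0.5021, 0.1787, 0.313]
ee_rot: [3.142, 0.0, 0.337]
contact_force: [-0.6, -0.3, -3.5]
finger_gap: 0.0192
grip_force: 60.8
```

```bash
python3 -c "
from h import *
go(.525,-.248,.315,20.8)
c=grab('top','lift'),grab('side','lifts')"
```

```text
clock 3.8 pos [0.5021 0.1787 0.313 ] yaw 19.31 F [-0.6 -0.3 -3.5] gap 0.0192
shift [-0.1195  0.4102 -0.0019] twist -1.49
```

View pics/lifts.png

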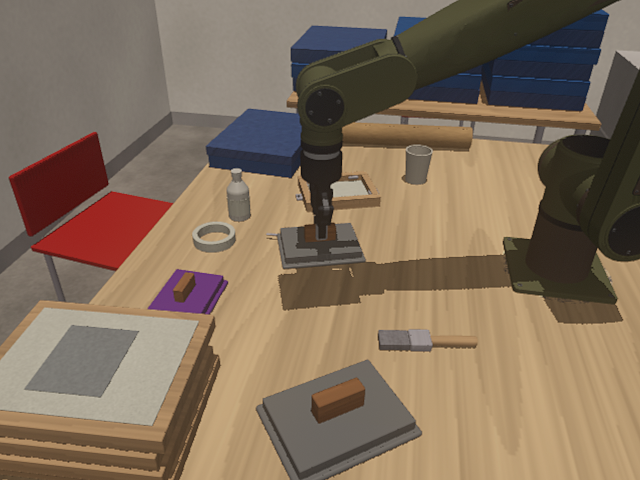

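>>> servo_tool --rows '[[[10, -0.01, 0.035, 0, -0.5], [10, -0.022, 0.075, 0, -1], [10, -0.034, 0.115, 0, -1.5], [10, -0.046, 0.157, 0, -1.5], [10, -0.058, 0.2, 0, -1.5], [10, -0.07, 0.242, 0, -1.5], [10, -0.082, 0.283, 0, -1.5], [10, -0.094, 0.324, 0, -1.5], [10, -0.105, 0.36, 0, -1.5], [10, -0.113, 0.388, 0, -1.5], [10, -0.118, 0.404, 0.01, -1.5], [10, -0.1195, 0.41, 0.025, -1.5], [10, -0.1195, 0.41, 0.04, -1.5], [10, -0.1195, 0.41, 0.053, -1.5], [10, -0.1195, 0.41, 0.053, -1.5], [10, -0.1195, 0.41, 0.053, -1.5]]]'

```text
clock: 5.5
position: [0.5252, -0.2466, 0.2599]
ee_rot: [-3.14, 0.001, 0.365]
contact_force: [-0.5, -0.2, -2.4]
finger_gap: 0.0185
grip_force: 60.7
```

```bash
cat > fit.py <<'E'
from h import *
from scipy.optimize import minimize
def plane(c,m,z):
    v,u=np.nonzero(m);K=c['mtx'];T=c['cam_to_world']
    d=np.stack([(u-K[0,2])/K[0,0],-(v-K[1,2])/K[1,1],-np.ones(len(u))],-1)@T[:3,:3].T
    return (T[:3,3]+d*((z-T[2,3])/d[:,2])[:,None])[:,:2]*1000
def big(m):
    n,l,s,_=cv2.connectedComponentsWithStats(m.astype(np.uint8));return l==1+np.argmax(s[1:,4])
def fitrect(xy,hx,hy,p0,inner=None):
    # symmetric signed-distance fit of outline pixels
    def loc(p):
        a=np.radians(p[2]);d=xy-p[:2];return np.abs(np.stack([d@[np.cos(a),np.sin(a)],d@[-np.sin(a),np.cos(a)]],1))
    def cost(p):
        q=loc(p);o=np.maximum(q-[hx,hy],0).sum(1)
        if inner: o=o+np.maximum(np.minimum(inner[0]-q[:,0],inner[1]-q[:,1]),0)
        return np.sum(np.minimum(o,8))
    return minimize(cost,p0,method='Nelder-Mead',options=dict(xatol=.01,fatol=.01,initial_simplex=np.array(p0)+np.vstack([np.zeros(3),np.diag([6,6,2.])])))
E
python3 - <<'E'
from fit import *
go(.525,-.248,.26,20.8)
for n in('top','side'):
    c0=dict(np.load(f'/tmp/{n}0.npz'))
    z=pts(c0)[...,2];w=np.zeros(z.shape,bool);x=dict(top=(365,175,460,280),side=(285,165,390,215))[n];w[x[1]:x[3],x[0]:x[2]]=1
    xy=plane(c0,big(w&(z>.025)&(z<.036)),.030);r=fitrect(xy,99,79,[525,-248,20.8],(81,61));print(n,'frame',r.x.round(2),r.fun/len(xy),len(xy))
    grab(n,n+'1')
E
python3 - <<'E'
import cv2,numpy as np
a=cv2.imread('pics/side1.png')[120:240,250:430];b=cv2.imread('pics/top1.png')[160:280,340:500]
cv2.imwrite('pics/c2.png',np.vstack([cv2.resize(a,(450,300),interpolation=2),cv2.resize(b,(450,300),interpolation=2)]))
E
```

```text
clock 5.5 pos [ 0.5252 -0.2466  0.2599] yaw 20.89 F [-0.5 -0.2 -2.4] gap 0.0185
shift [-0.0007  0.0013 -0.0001] twist 0.09
top frame [ 524.2  -249.21   20.46] 0.048419340295995456 1104
side frame [ 526.45 -242.61   20.74] 0.5908025587609236 956
```

View pics/c2.png

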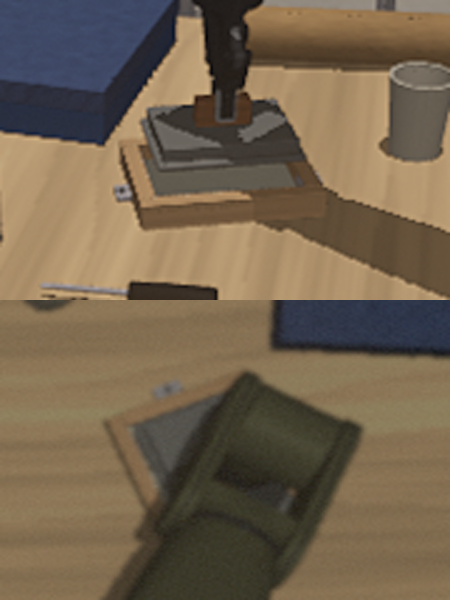

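Run:
```python
from fit import *
# flange+panel: mask by grey color in window, use depth to restrict to panel band
W={'top0':(235,200,310,280,.024),'side0':(265,255,370,320,.024),'lift':(225,190,320,290,.024+.108),'lifts':(265,210,380,280,.024+.108),'side1':(295,150,380,200,.024+.055)}
for k,(a,b,c_,d,zp) in W.items():
    c=dict(np.load(f'/tmp/{k}.npz'));P=pts(c);z=P[...,2];w=np.zeros(z.shape,bool);w[b:d,a:c_]=1
    m=w&(abs(z-zp)<.009)
    try:
        m=big(m);zz=P[m];A=np.c_[zz[:,:2]-zz[:,:2].mean(0),np.ones(len(zz))];pl=np.linalg.lstsq(A,zz[:,2],rcond=None)[0]
        xy=plane(c,m,zp);r=fitrect(xy,73,53,[*np.median(xy,0),20]);print(k,r.x.round(2),(r.fun/len(xy)).round(3),len(xy),'plane',pl.round(4),'hull',[np.round(t,1) for t in cv2.minAreaRect(xy.astype(np.float32))])
    except Exception as e: print(k,e)
for n in('top0','side0'):
    c0=dict(np.load(f'/tmp/{n}.npz'));z=pts(c0)[...,2];w=np.zeros(z.shape,bool);x=dict(top0=(365,175,460,280),side0=(285,165,390,215))[n];w[x[1]:x[3],x[0]:x[2]]=1
    for lo in(.026,.028,.029):
        xy=plane(c0,big(w&(z>lo)&(z<.04)),.030);r=fitrect(xy,99,79,[525,-248,20.8],(81,61));print(n,lo,r.x.round(2),r.fun/len(xy),len(xy))
```

```text
top0 [500.69 176.48  19.53] 0.01 1547 plane [-0.0036  0.0035  0.024 ] hull [array([500.8, 177.4]), array([150.2, 111.5]), np.float64(21.4)]
side0 [501.7  185.95  19.33] 0.199 2067 plane [ 0.0047 -0.0208  0.0237] hull [array([502. , 185.3]), array([146.4, 117. ]), np.float64(19.5)]
lift [457.9  176.46  20.  ] 0.0 407 plane [-0.0109 -0.0026  0.1324] hull [array([460.5, 176.7]), array([49.3, 79.9]), np.float64(14.1)]
lifts [499.41 187.04  19.21] 0.171 2056 plane [ 0.0013 -0.0243  0.1304] hull [array([499.9, 185.9]), array([145.8, 117.5]), np.float64(19.6)]
side1 [ 523.57 -234.74   20.6 ] 0.513 965 plane [ 0.0073 -0.0377  0.0793] hull [array([ 524.2, -237.1]), array([149.3, 129.3]), np.float64(20.6)]
top0 0.026 [ 524.26 -249.27   20.47] 0.03780178785209985 1142
top0 0.028 [ 524.36 -249.41   20.56] 0.019793582839709275 930
top0 0.029 [ 524.69 -249.24   20.68] 0.02445984417318644 415
side0 0.026 [ 526.72 -243.38   20.74] 0.40830184042041673 904
side0 0.028 [ 526.86 -245.44   20.92] 0.13596718100021113 763
side0 0.029 [ 526.88 -245.78   21.04] 0.08971787468966835 632
```

The side crop shows the held back level and centred over the frame. The fits put the frame at about (526,-247) mm with yaw 20.7°, so I'll lower it gently with force feedback.

>>> servo_tool --rows '[[[10, 0.0006, 0.0007, 0.01, 0.2], [10, 0.0006, 0.0007, 0.018, 0.2], [10, 0.0006, 0.0007, 0.022, 0.2], [10, 0.0006, 0.0007, 0.025, 0.2], [10, 0.0006, 0.0007, 0.027, 0.2], [10, 0.0006, 0.0007, 0.028, 0.2], [10, 0.0006, 0.0007, 0.029, 0.2], [10, 0.0006, 0.0007, 0.029, 0.2]]]'

```text
clock: 6.4
position: [0.526, -0.248, 0.232]
ee_rot: [-3.141, -0.0, 0.36]
contact_force: [-2.1, 2.7, -0.9]
finger_gap: 0.0187
grip_force: 61.2
```

>>> servo_tool --rows '[[[10, 0, -0.0005, 0.001, 0], [10, 0, -0.0005, 0.002, 0], [10, 0, -0.0005, 0.003, 0], [10, 0, -0.0005, 0.003, 0], [10, 0, -0.0005, 0.003, 0]]]'

```text
clock: 6.9
position: [0.5259, -0.2477, 0.2287]
ee_rot: [-3.141, -0.0, 0.36]
contact_force: [0.0, 2.6, -1.7]
finger_gap: 0.0188
grip_force: 61.0
```

>>> servo_tool --rows '[[[10, 0, -0.0005, 0.001, 0], [10, 0, -0.0005, 0.001, 0], [100, 0, 0, 0.001, 0], [100, 0, 0, 0.001, 0], [100, 0, 0, 0.001, 0], [100, 0, 0, 0.001, 0], [100, 0, 0, -0.02, 0], [100, 0, 0, -0.06, 0], [100, 0, 0, -0.1, 0], [0, 0, 0, -0.12, 0], [0, 0, 0, -0.12, 0], [0, 0, 0, -0.12, 0]]]'

```text
clock: 8.1
position: [0.5257, -0.2476, 0.3486]
ee_rot: [3.141, -0.0, 0.36]
contact_force: [-0.4, -1.0, -0.4]
finger_gap: 0.0439
grip_force: 0.0
```

Run:
```python
from fit import *
go(.526,-.247,.3,20.7)
c=grab('side','side2');P=pts(c);z=P[...,2]
w=np.zeros(z.shape,bool);w[150:205,290:390]=1
m=big(w&(abs(z-.047)<.006)); zz=P[m];print(m.sum(),np.median(zz[:,2]))
a=c['color'][130:230,270:410];cv2.imwrite('pics/c3.png',cv2.resize(a,(798,570),interpolation=2))
```

```text
clock 8.1 pos [ 0.5257 -0.2476  0.3486] yaw 20.61 F [-0.4 -1.  -0.4] gap 0.0439
shift [ 0.0005 -0.0005  0.0486] twist -0.09
863 0.046696622255361864
```

View pics/c3.png

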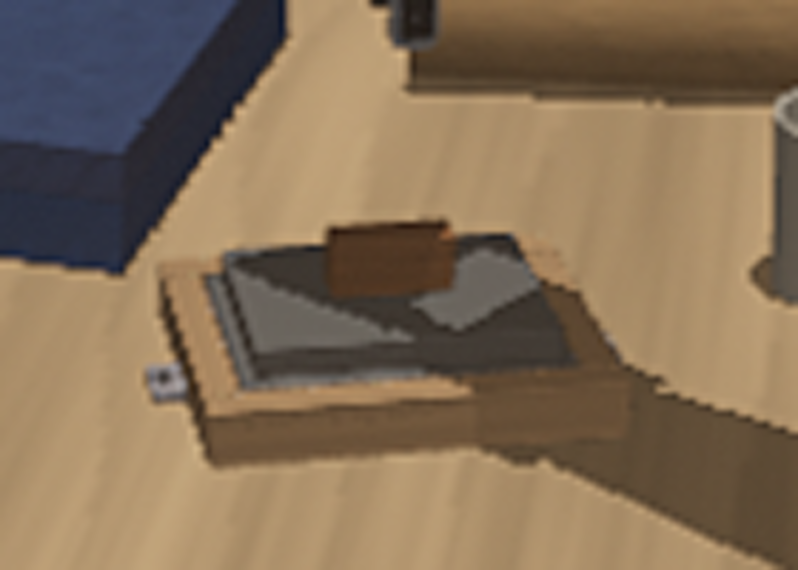

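The back is laid in level, with the panel at 47 mm and all four sides inside the bars. Next I'll press corner 1 with the fingers shut.

>>> servo_tool --rows '[[[0, 0.03, -0.022, 0.03, 0], [0, 0.062, -0.044, 0.07, 0], [0, 0.062, -0.044, 0.11, 0], [0, 0.062, -0.044, 0.12, 0], [0, 0.062, -0.044, 0.126, 0], [0, 0.062, -0.044, 0.13, 0], [0, 0.062, -0.044, 0.134, 0], [0, 0.062, -0.044, 0.138, 0], [0, 0.062, -0.044, 0.142, 0], [0, 0.062, -0.044, 0.143, 0], [0, 0.062, -0.044, 0.143, 0]]]'

```text
clock: 9.25
position: [0.5697, -0.1859, 0.2105]
ee_rot: [3.138, -0.004, 0.359]
contact_force: [-5.2, 2.2, 12.5]
finger_gap: 0.0004
grip_force: 6.1
```

>>> servo_tool --rows '[[[0, 0, 0, 0.002, 0], [0, 0, 0, 0.004, 0], [0, 0, 0, 0.004, 0], [0, 0, 0, 0.004, 0]]]'

```text
clock: 9.65
position: [0.5702, -0.1861, 0.21]
ee_rot: [3.138, -0.003, 0.359]
contact_force: [-14.3, 6.2, 30.9]
finger_gap: 0.0002
grip_force: 15.4
```

>>> servo_tool --rows '[[[0, 0, 0, -0.03, 0], [0, 0, 0.044, -0.03, 0], [0, 0, 0.088, -0.03, 0], [0, 0, 0.088, -0.022, 0], [0, 0, 0.088, -0.018, 0], [0, 0, 0.088, -0.014, 0], [0, 0, 0.088, -0.01, 0], [0, 0, 0.088, -0.006, 0], [0, 0, 0.088, -0.002, 0], [0, 0, 0.088, -0.001, 0], [0, 0, 0.088, 0, 0], [0, 0, 0.088, 0, 0]]]'

```text
clock: 10.85
position: [0.6009, -0.2684, 0.209]
ee_rot: [3.133, -0.003, 0.361]
contact_force: [-7.8, -2.3, 24.5]
finger_gap: -0.0001
grip_force: 11.5
```

```bash
cat > chk.py <<'E'
from fit import *
import sys
def chk(tag):
    s=bot.state();print(s['clock'],s['position'].round(4),s['contact_force'].round(1))
    for n in('side','top'):
        c=grab(n,n+tag);P=pts(c).reshape(-1,3);a=np.radians(20.7)
        f=[526,-247] if n=='side' else [524.5,-249]
        d=P[:,:2]*1000-f;q=np.c_[d@[np.cos(a),np.sin(a)],d@[-np.sin(a),np.cos(a)]]
        for i,(x,y) in enumerate([(62,44),(62,-44),(-62,-44),(-62,44)]):
            m=(np.abs(q-[x,y])<8).all(1)&(P[:,2]>.02)&(P[:,2]<.06);print(n,i+1,m.sum(),np.round(np.median(P[m,2])*1000,1) if m.any() else '')
chk(sys.argv[1])
E
python3 chk.py 3
```

```text
10.85 [ 0.6009 -0.2684  0.209 ] [-7.8 -2.3 24.5]
side 1 33 33.3
side 2 33 44.0
side 3 15 48.7
side 4 30 46.1
top 1 33 35.2
top 2 0 
top 3 0 
top 4 0
```

>>> servo_tool --rows '[[[0, 0, 0, -0.035, 0], [0, -0.04, 0, -0.035, 0], [0, -0.08, 0, -0.035, 0], [0, -0.124, 0, -0.035, 0], [0, -0.124, 0, -0.022, 0], [0, -0.124, 0, -0.018, 0], [0, -0.124, 0, -0.014, 0], [0, -0.124, 0, -0.01, 0], [0, -0.124, 0, -0.006, 0], [0, -0.124, 0, -0.002, 0], [0, -0.124, 0, -0.001, 0], [0, -0.124, 0, 0, 0], [0, -0.124, 0, 0, 0]]]'

```text
clock: 12.25
position: [0.4847, -0.3103, 0.2073]
ee_rot: [-3.139, 0.002, 0.362]
contact_force: [-14.9, 9.9, 36.4]
finger_gap: 0.0001
grip_force: 17.7
```

```bash
python3 chk.py 4
```

```text
12.25 [ 0.4847 -0.3103  0.2073] [-14.9   9.9  36.4]
side 1 30 32.6
side 2 15 34.8
side 3 14 37.0
side 4 26 33.9
top 1 30 36.4
top 2 30 34.3
top 3 0 
top 4 29 36.2
```

>>> servo_tool --rows '[[[0, 0, 0, -0.03, 0], [0, 0, -0.044, -0.03, 0], [0, 0, -0.088, -0.03, 0], [0, 0, -0.088, -0.022, 0], [0, 0, -0.088, -0.014, 0], [0, 0, -0.088, -0.01, 0], [0, 0, -0.088, -0.006, 0], [0, 0, -0.088, -0.002, 0], [0, 0, -0.088, -0.001, 0], [0, 0, -0.088, 0, 0], [0, 0, -0.088, 0, 0], [0, 0, -0.088, 0, 0]]]'

```text
clock: 13.55
position: [0.4536, -0.2294, 0.2072]
ee_rot: [-3.138, 0.002, 0.359]
contact_force: [-17.6, 11.1, 39.8]
finger_gap: -0.0
grip_force: 20.0
```

>>> servo_tool --rows '[[[0, 0, 0, -0.03, 0], [0, 0, 0, -0.08, 0], [0, -0.02, 0, -0.13, 0], [0, -0.06, 0, -0.18, 0], [0, -0.1, 0, -0.2, 0], [0, -0.1, 0, -0.2, 0], [0, -0.1, 0, -0.2, 0]]]'

```text
clock: 14.25
position: [0.3582, -0.2647, 0.4033]
ee_rot: [3.138, -0.002, 0.357]
contact_force: [0.3, 0.3, -0.4]
finger_gap: 0.0001
grip_force: 0.0
```

```bash
python3 chk.py 5
python3 - <<'E'
import cv2
a=cv2.imread('pics/side5.png')[130:230,270:410];cv2.imwrite('pics/c5.png',cv2.resize(a,(798,570),interpolation=2))
E
```

```text
14.25 [ 0.3582 -0.2647  0.4033] [ 0.3  0.3 -0.4]
side 1 29 33.1
side 2 14 33.9
side 3 19 33.8
side 4 19 33.9
top 1 31 32.9
top 2 31 34.8
top 3 29 34.4
top 4 28 34.4
```

View pics/c5.png

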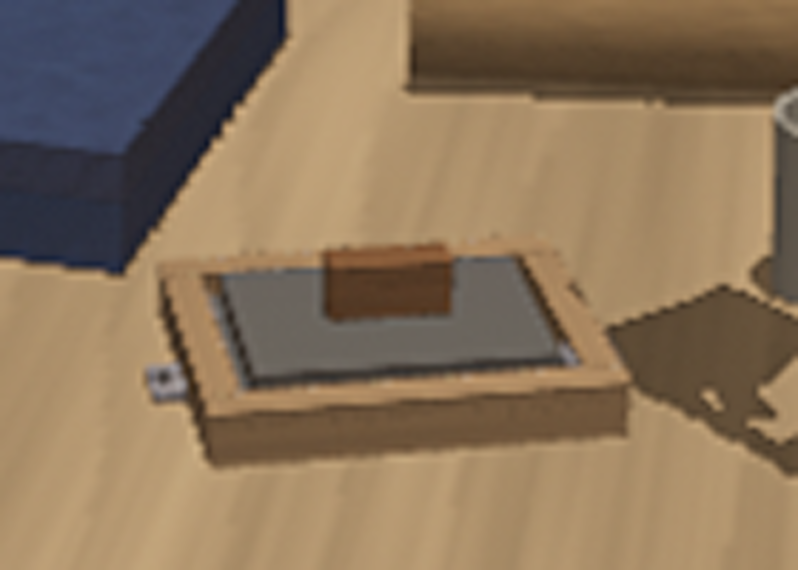

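The crop shows the panel flush and level in the frame. All four corners read about 34 mm in both cameras and the arm is clear, so I'll hand it in.

```bash
python3 -c "
from bench import bot
print(bot.close_job())"
```

```text
the job is handed in; nothing more can be done
None
```

The small grey back is in the picture frame with all four corners pressed home, reading 33–35 mm against a nominal 34 mm in both cameras; the job was handed in at about 14 s with the arm clear and nothing else touched.

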